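# Put the bean cakes away in the sprung-lid canister

### The arm

A 6-joint arm with a two-finger parallel gripper is mounted at the origin on the work surface. World frame = base frame: x ahead of the robot, y to its left, z up, the work surface at z = 0. Lengths are in mm, angles in rad, forces in N, time in s.
With the tool pointing down it reaches from about 350 to 925 mm from the base axis. Payload 6.4 kg.
Tool frame: the origin (TCP) lies midway between the tips of the shut fingers; the grasp point (between the pads) lies 19 mm behind it; z points along the fingers, y is the direction in which the jaws open and shut (so a half turn about z gives the same grasp; the last joint's range is limited). The gripper opens to 94 mm and grips with 3 to 60 N. Pads are 16 mm wide; open, the fingers measure 119 mm over their backs; the gripper's body (75 mm by 177 mm) begins 78 mm behind the grasp point.
Start: joints at [-0.174, 0.245, 1.558, -0, 1.339, -0.174], TCP at [650.011, 0.004, 205.455] pointing down, gripper open.
Joint ranges: [-3.13, 3.13], [-1.02, 2.26], [0.13, 2.54], [-0.95, 4.09], [0.21, 2.88], [-2.74, 2.74]. Speed limits (rad/s): [2.57, 2.57, 3.14, 3.14, 3.14, 3.14].

### API

Orientations are given as a unit quaternion [w, x, y, z].
In Python, from workcell import sense, get_image, finish_job, masks_of gives the robot as it stands.
- The arm moves only by the shell command python3 -m creep 'ROWS'. ROWS is JSON, a list of rows, each a list of 3 entries, a list of its own where there are three numbers: the shift along the tool's x, y, z in m, then the turn, a rotation vector about the tool's x, y, z in degrees, then the finger opening in m, from 0 to 0.094. A call has 1 to 20 rows; each row is the pose to reach, as a shift and turn from the pose measured when the call began, along the tool's axes at that moment; what a row does not reach only later rows make up. A row lasts 1/12 s, in which the tool goes at most 41.7 mm and 7.16 degrees, less where a joint would pass 70% of its speed; a pose out of reach is approached as far as the arm can. A call with a gripper value outside its range is refused whole. The fingers move at their own pace and stop on an object; the grip force is fixed at half the most. Time passes only in rows, so rows that repeat a pose let the fingers close. It gives the time, the measured TCP pose, the force and the opening at its end, in the units of the state.
- sense(): the state, without advancing time (a new reading comes with each control period).
- get_image(name): name is "scene" or "side" or "wrist"; returns a dict with "image" (400x640x3 uint8, blue, green, red), "fx", "fy", "cx", "cy" (pixels), "k1" (the pictures are not rectified: a ray, as slopes to the right and down, at radius r is drawn at 1 + k1 r^2 times it, then the intrinsics apply), "extrinsics" (4x4, takes a point from camera to world coordinates). Camera axes: x right, y down, z forward; pixel columns grow to the right and rows downward; lengths in mm; the calibration is good to about 2 mm. A picture is of the moment at which its call begins. There is no depth.
- finish_job(): hands the job in, once; it reports no verdict.
Trained networks look in a picture, given as the dict that the camera call returned (one of the last four; its "shot" number tells which), for a name from the list of things; names that differ only in an ending like _2 or _b are one class to them, and where a whole thing is asked for, a point or a joint stands for the part that bears it (a point fixed in the world has none). Each returns a list of dicts, best first, with "p" (0 to 1); they miss things now and then, are a little off and sometimes report something else, mostly with a low value. They report only what shows in the picture. A call takes as long as a camera call. They do not tell look-alikes from the thing itself.
- masks_of(query, picture): "region" (400x640 bool, what is visible of it) and "xy" ([column, row] in pixels, amid what is visible of it).
The state is a dict: "t": time; "joints": joint angles; "dq": joint speeds; "tau": joint torques, N m; "ee_pos": TCP position; "ee_rot": TCP orientation; "contact_force": force on the tool from outside, world axes, zero at the start; "torque": the same for the moment, N m; "finger_gap": opening from 0.0 (shut) to 1.0 (fully open).
Only numpy, scipy, OpenCV 4.12 (cv2) and the standard library are available. Lean on these libraries where they do the work, as an engineer would, in place of code of your own. Each camera call takes 0.05 s, during which the arm holds its last target.

### The job

Put the carton of bean cakes that stands on the aluminium tray away in the press-button plastic canister, setting the crumbly cakes down rather than dropping them, and then shut the canister so that its catch clicks home. The canister's lid is sprung: press its button and let the lid come up slowly under your finger, taking a few seconds, until it stands fully open, instead of letting it fly up. Leave the tray, the saucers, the candy box and the toothpick holder as they are.

Things in the scene. Friction and masses are not known exactly. Their poses are not given: they have to be found in the camera images.
- canister: press-button storage canister of white plastic, a rectangular tub fixed to the table: 150 mm along its x, 170 mm along its y, 84 mm high without the lid, walls and floor 4 mm thick. Origin: centre of its underside; x points from the front (the button side, roughly towards the robot) to the back (the hinge side), y along the hinge, z up. A white lid, 12 mm thick (157 x 174 mm), lies on the rim; its top is 96 mm above the table when shut
- canister_floor (a point): centre of the canister's inner floor, 4 mm above the table; the clear inside is 142 mm (x) by 162 mm (y) by 80 mm deep
- canister_hinge (a point): middle of the lid's hinge line at the canister's back rim, 77 mm behind the canister's centre and 84 mm above the table; the line runs along the canister's y. The lid turns about it; its front edge is 154 mm from it
- canister_lid (a joint): angle of the lid (rad): 0 = shut, grows as it opens, stop at 1.75 (leaning back 10 degrees past upright, its front edge then 236 mm above the table). A spring lifts it: about 2 N at the front edge when unlatched and shut, falling to 0.5 N at the stop, where it holds the lid. Latched it reads about 0.01. Let go on the way it flies open
- lid_edge (a point): middle of the lid's front edge, on its upper (outer) face
- button_pad (a point): centre of the upper face of the grey press-button, a paddle 50 mm wide (canister y) by 34 mm (canister x) set in the lid's front edge; at rest it slopes up towards the back by 0.26 rad and its back end stands about 14 mm above the lid; its centre lies 61 mm in front of the canister's centre and 105 mm above the table. It is pivoted on the lid at its front and carries the hook that hangs over the front wall
- canister_button (a joint): button angle (rad): 0 = at rest, hook in; 0.26 = fully down, centre 5 mm lower, face level, 4.5 mm above the lid. Pressing it (2 N) frees the hook at 0.17 to 0.25; the sprung lid then pushes up against the presser, which keeps the button down. The hook snaps in when the lid is pushed fully down (5 N) beside or behind the button; pushing on the button itself holds the hook out: no latching
- carton_mid (a point): centre (half-way up) of the carton of bean cakes, a plain cardboard box with a lid, 40 mm thick (its x), 110 mm long (its y), 65 mm high (z), standing on its long narrow side on the tray; about 0.18 kg
- tray: loose aluminium tray, 170 mm (x) by 240 mm (y), rim 15 mm high, floor 3 mm thick; origin: centre of its underside
- candy_box: lacquered wooden candy box, fixed, 180 mm (x) by 200 mm (y) by 70 mm high, its lid standing open at the back (+x side) up to about 265 mm high; origin: centre of its underside
- saucer_a: empty white ceramic saucer, 130 mm across, 20 mm high, loose; origin: centre of its underside
- saucer_b: a second saucer like the first
- toothpick_holder: bamboo toothpick holder, a loose tube 48 mm across, 74 mm high with its picks; origin: centre of its underside
- candy_lid (a joint): angle of the candy box's lid (rad): 0 shut, it stands open at about 1.55 to 1.8
Not all that is in view belongs to the job. Leave any green or purple look-alike of the part that bears carton_mid alone.

How it is judged:
By the outcome, as a careful person would: the job done as asked, in the order asked, and still so for the second after the job is handed in, with the robot touching nothing.
It also fails if it takes over 72 s, if anything falls off the work surface, if the arm or the gripper's body presses on something with over 40 N, if the wrist force passes 120 N, or if a joint passes its speed limit or range.

## Working session

There is one attempt and no reset: what is moved stays moved. The work goes in short steps, Python scripts to look and compute and a shell command to move; the robot and the scene stay as the last step left them, time stands still between calls to the robot, and variables do not carry over. Pictures are saved under pics/ and viewed, and the job is handed in when it is done.

```bash
ls; mkdir -p pics
python3 - <<'E'
from workcell import *
import cv2
s=sense();print(s)
for n in("scene","side","wrist"):
    p=get_image(n);cv2.imwrite(f"pics/{n}0.png",p["image"]);print(n,p["fx"],p["fy"],p["cx"],p["cy"],p["k1"],p["shot"]);print(p["extrinsics"])
E
```

```text
pics
{'t': 0.0, 'joints': array([-1.74074368e-01,  2.45771941e-01,  1.55898530e+00, -1.60732431e-05,
        1.33869904e+00, -1.74091585e-01]), 'dq': array([-0.00075248,  0.00156505, -0.00061977, -0.00118577, -0.00045959,
        0.00124639]), 'tau': array([ 8.38778797e-04, -4.15839279e+01, -3.14599335e+01,  6.84806099e-02,
        3.33599187e-02, -1.41738678e-04]), 'ee_pos': array([6.49409268e+02, 1.22006383e-01, 2.04387750e+02]), 'ee_rot': array([-7.58568361e-04,  7.07099075e-01,  7.07113874e-01, -5.41212843e-04]), 'contact_force': array([ 0.1562576 , -0.14904037, -0.79132321]), 'torque': array([4.28891995e-02, 9.34976322e-05, 2.68433959e-02]), 'finger_gap': 0.9993576196743724}
scene 503.4594339914144 503.4594339914144 324.2680456247695 208.93030879013284 0.02048433223761657 1
[[ 7.92936804e-01  3.99395973e-01 -4.60145718e-01  1.34732750e+03]
 [ 6.09293747e-01 -5.15401326e-01  6.02596551e-01 -1.04507169e+03]
 [ 3.51492287e-03 -7.58184892e-01 -6.52030149e-01  1.20251514e+03]
 [ 0.00000000e+00  0.00000000e+00  0.00000000e+00  1.00000000e+00]]
side 414.82708428053684 414.82708428053684 319.67273231515026 198.4354379980619 0.0346615235531523 2
[[-9.45510627e-01 -1.86365499e-01  2.66978568e-01  2.08709410e+02]
 [-3.25588762e-01  5.37999471e-01 -7.77527187e-01  9.03263591e+02]
 [ 1.26991368e-03 -8.22085440e-01 -5.69362729e-01  7.75766655e+02]
 [ 0.00000000e+00  0.00000000e+00  0.00000000e+00  1.00000000e+00]]
wrist 334.7417634010015 334.7417634010015 313.348066448976 199.09054960014896 -0.009840639827262089 3
[[ 9.99999072e-01  6.16013663e-04 -1.21479741e-03  6.50002652e+02]
 [ 2.43716264e-04 -9.58414109e-01 -2.85381038e-01  8.48443759e+01]
 [-1.34007760e-03  2.85380478e-01 -9.58413370e-01  3.83116968e+02]
 [ 0.00000000e+00  0.00000000e+00  0.00000000e+00  1.00000000e+00]]
```

View pics/scene0.png

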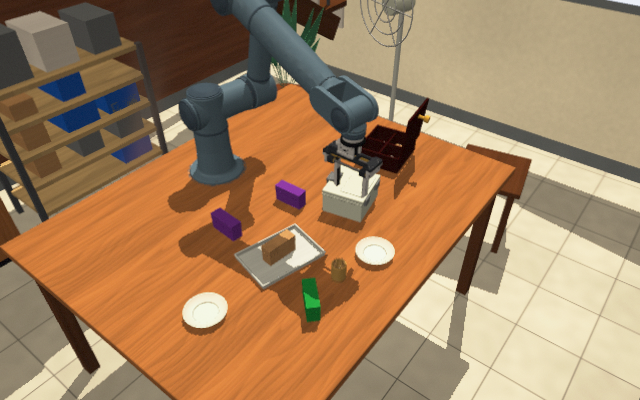

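View pics/side0.png

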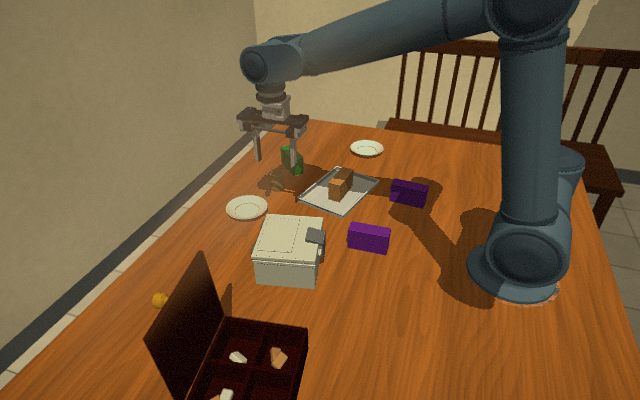

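View pics/wrist0.png

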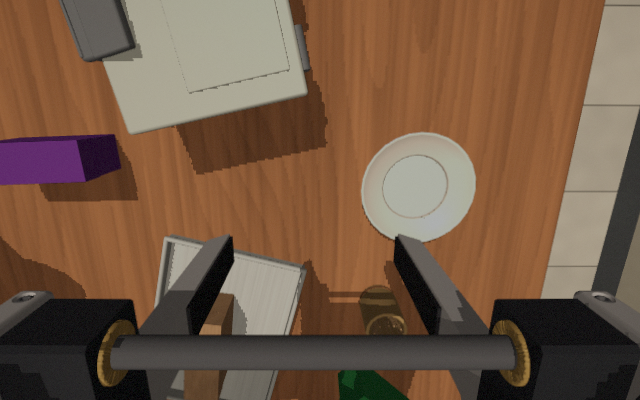

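```bash
cat > h.py <<'E'
import numpy as np, cv2
from workcell import *
from scipy.optimize import minimize
def proj(p,P):
    E=np.linalg.inv(p["extrinsics"]);c=(E[:3,:3]@np.atleast_2d(P).T).T+E[:3,3]
    s=c[:,:2]/c[:,2:];r2=(s**2).sum(1,keepdims=True);s=s*(1+p["k1"]*r2)
    return s*p["fx"]+[p["cx"],p["cy"]]
def ray(p,px):
    d=(np.atleast_2d(px)-[p["cx"],p["cy"]])/p["fx"];s=d.copy()
    for _ in range(10): s=d/(1+p["k1"]*(s**2).sum(1,keepdims=True))
    v=np.c_[s,np.ones(len(s))]@p["extrinsics"][:3,:3].T
    return p["extrinsics"][:3,3],v
def onz(p,px,z):
    o,v=ray(p,px);return o+v*((z-o[2])/v[:,2:])
def R(a): return np.array([[np.cos(a),-np.sin(a),0],[np.sin(a),np.cos(a),0],[0,0,1]])
def box(lo,hi): return np.array([[x,y,z] for x in(lo[0],hi[0]) for y in(lo[1],hi[1]) for z in(lo[2],hi[2])],float)
def hullmask(p,P):
    m=np.zeros((400,640),np.uint8);h=cv2.convexHull(proj(p,P).astype(np.float32)*16)
    cv2.fillConvexPoly(m,h.astype(np.int32),1,shift=4);return m>0
def fit(obs,model,x0,steps):
    # obs: (pic,region) ; maximise IoU
    def f(v):
        P=model@R(v[2]).T+[v[0],v[1],0];t=0
        for p,m in obs:
            h=hullmask(p,P);t+=1-(h&m).sum()/max(1,(h|m).sum())
        return t
    S=np.vstack([x0]+[np.array(x0)+np.eye(3)[i]*steps[i] for i in range(3)])
    r=minimize(f,x0,method="Nelder-Mead",options=dict(initial_simplex=S,xatol=.05,fatol=1e-4));return r.x,r.fun
E
python3 - <<'E'
from h import *
P={n:get_image(n) for n in("scene","side","wrist")}
reg={}
for q in("carton_mid","canister","tray","button_pad","canister_lid"):
  for n,p in P.items():
    for k,d in enumerate(masks_of(q,p)[:4]):
        reg[q,n,k]=d["region"];print(q,n,k,round(d["p"],2),np.round(d["xy"]),d["region"].sum())
import pickle;pickle.dump((P,reg),open("d0.pkl","wb"))
E
```

```text
carton_mid scene 0 0.94 [226. 228.] 636
carton_mid scene 1 0.63 [308. 302.] 674
carton_mid scene 2 0.58 [293. 194.] 652
carton_mid scene 3 0.57 [279. 248.] 811
carton_mid side 0 0.95 [408. 193.] 834
carton_mid side 1 0.84 [290. 162.] 331
carton_mid side 2 0.59 [340. 180.] 625
carton_mid side 3 0.59 [368. 239.] 1129
carton_mid wrist 0 0.94 [209. 371.] 2142
carton_mid wrist 1 0.73 [ 56. 158.] 5511
carton_mid wrist 2 0.65 [364. 388.] 1646
canister scene 0 0.94 [347. 195.] 1978
canister side 0 0.73 [289. 249.] 4594
canister wrist 0 0.58 [189.  52.] 24782
tray scene 0 0.89 [280. 260.] 2194
tray scene 1 0.35 [349. 195.] 2004
tray side 0 0.67 [336. 199.] 1896
tray side 1 0.6 [287. 252.] 4553
tray wrist 0 0.91 [249. 294.] 8837
button_pad scene 0 0.59 [332. 176.] 64
button_pad scene 1 0.5 [346. 191.] 2061
button_pad scene 2 0.49 [415. 124.] 662
button_pad side 0 0.51 [318. 233.] 306
button_pad side 1 0.15 [290. 247.] 4676
button_pad wrist 0 0.72 [96. 28.] 3346
canister_lid scene 0 0.66 [348. 185.] 1144
canister_lid side 0 0.95 [287. 239.] 2910
canister_lid wrist 0 0.86 [188.  56.] 24599
```

Run:
```python
from h import *;import pickle
P,reg=pickle.load(open("d0.pkl","rb"))
a=lambda n,c,r,w,h:cv2.resize(P[n]["image"][r:r+h,c:c+w],(400,300),interpolation=cv2.INTER_CUBIC)
cv2.imwrite("pics/crop1.png",np.vstack([np.hstack([a("scene",190,170,160,120),a("side",240,150,160,120)]),np.hstack([a("side",240,195,100,75),a("wrist",0,200,320,200)])]))
# carton
print(onz(P["scene"],[[278,246]],35),onz(P["side"],[[288,249]],60))
obs=[(P["scene"],reg["carton_mid","scene",3]),(P["side"],reg["carton_mid","side",2])]
best=None
for y in np.arange(0,3.1,.4):
    o=onz(P["scene"],[[279,248]],35)[0]
    r=fit(obs,box((-20,-55,3),(20,55,68)),[o[0],o[1],y],[15,15,.2])
    if best is None or r[1]<best[1]:best=r
print("carton",best)
best=None
o=onz(P["side"],[[289,249]],60)[0]
M=np.vstack([box((-75,-85,0),(75,85,84)),box((-80,-87,84),(77,87,96))])
for y in np.arange(-.8,.81,.4):
    r=fit([(P["side"],reg["canister","side",0]|reg["button_pad","side",0])],M,[o[0],o[1],y],[15,15,.2])
    print(r)
print("bp",onz(P["wrist"],[[96,28]],105),onz(P["side"],[[318,233]],105))
o=onz(P["scene"],[[280,258]],5)[0]
for y in (-.4,0,.4,.8):
    print("tray",fit([(P["scene"],reg["tray","scene",0]|reg["carton_mid","scene",3]),(P["side"],reg["tray","side",0]|reg["carton_mid","side",2])],np.vstack([box((-85,-120,0),(85,120,15))]),[o[0],o[1],y],[15,15,.2]))
for n,px in(("saucer_a",[375,250]),("saucer_b",[205,310]),("tooth",[338,275]),("purp",[226,228]),("purp2",[293,194]),("green",[308,302])): print(n,onz(P["scene"],[px],20))
```

```text
[[ 517.07002592 -206.43405594   35.        ]] [[546.94593583 168.72633056  60.        ]]
carton (array([ 519.07092628, -207.40594952,    3.03146565]), np.float64(0.09402632715113768))
(array([546.19706407, 156.66643577,  -1.22288536]), np.float64(0.11171607178866705))
(array([5.47572602e+02, 1.54254163e+02, 2.09610365e-01]), np.float64(0.051373453554204196))
(array([5.48288979e+02, 1.54188838e+02, 2.05269663e-01]), np.float64(0.051550712489522255))
(array([5.48183063e+02, 1.54121932e+02, 1.86500632e-01]), np.float64(0.05203761755485892))
(array([5.47832888e+02, 1.54651052e+02, 2.04837337e-01]), np.float64(0.052928870292887065))
bp [[485.14347549 137.1433911  105.        ]] [[477.14816132 134.12133369 105.        ]]
tray (array([ 5.25756362e+02, -2.10226418e+02, -2.51156491e-01]), np.float64(0.09101547923877662))
tray (array([ 5.25930092e+02, -2.10421568e+02, -2.50575033e-01]), np.float64(0.08875296300113367))
tray (array([ 5.25329892e+02, -2.09652725e+02, -2.56015686e-01]), np.float64(0.08896721798630469))
tray (array([ 5.25734589e+02, -2.11043227e+02, -2.53972143e-01]), np.float64(0.08920165657852819))
saucer_a [[771.06850209 -14.30410709  20.        ]]
saucer_b [[ 513.30437966 -523.03383675   20.        ]]
tooth [[ 739.64865436 -176.99094844   20.        ]]
purp [[ 306.65599976 -239.39628651   20.        ]]
purp2 [[368.61056117  44.07618462  20.        ]]
green [[ 732.38205644 -317.06278299   20.        ]]
```

View pics/crop1.png

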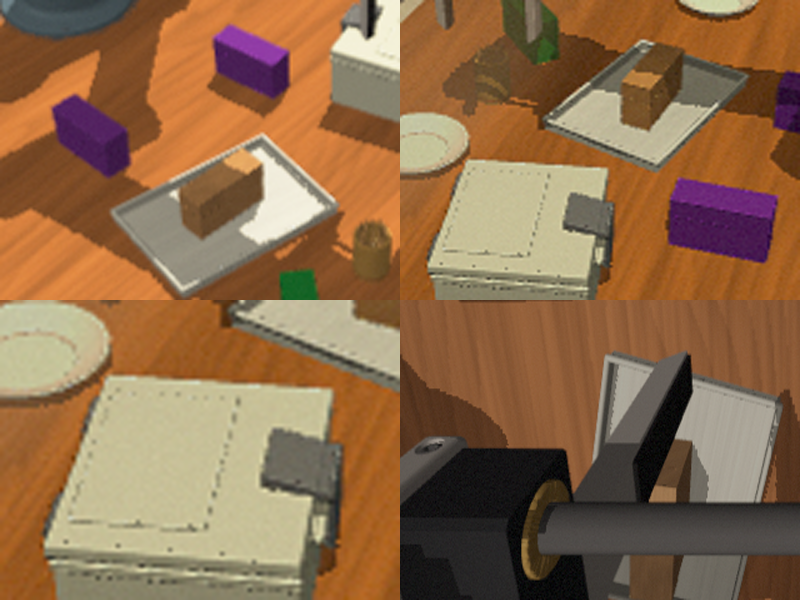

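Candidates for the carton in the scene view: purple (226,228), purple (293,194), green (308,302) and brown (279,248). The brown cardboard one stands on the tray, so it is the one meant, and the crop confirms this. The button is at the canister's front, at about (488,142). I'll hover over it, with the tool turned so that its x points to the canister's front.

```bash
python3 -m creep '[[[0.03,-0.03,0.01],[0,0,-7],0.094],[[0.06,-0.06,0.02],[0,0,-14],0.094],[[0.09,-0.09,0.02],[0,0,-21],0.094],[[0.12,-0.12,0.02],[0,0,-28],0.094],[[0.142,-0.155,0.02],[0,0,-35],0.094],[[0.142,-0.155,0.02],[0,0,-42],0.094],[[0.142,-0.155,0.02],[0,0,-49],0.094],[[0.142,-0.155,0.02],[0,0,-56],0.094],[[0.142,-0.155,0.02],[0,0,-63],0.094],[[0.142,-0.155,0.02],[0,0,-70],0.094],[[0.142,-0.155,0.02],[0,0,-77],0.094],[[0.142,-0.155,0.02],[0,0,-84],0.094],[[0.142,-0.155,0.02],[0,0,-91],0.094],[[0.142,-0.155,0.02],[0,0,-98],0.094],[[0.142,-0.155,0.02],[0,0,-101.5],0.094],[[0.142,-0.155,0.02],[0,0,-101.5],0.094]]'
python3 - <<'E'
from h import *;import pickle
P={n:get_image(n) for n in("scene","side","wrist")}
reg={}
for q in("canister","button_pad","canister_lid","candy_box"):
  for n,p in P.items():
    for k,d in enumerate(masks_of(q,p)[:2]):
        reg[q,n,k]=d["region"];print(q,n,k,round(d["p"],2),np.round(d["xy"]),d["region"].sum())
pickle.dump((P,reg),open("d1.pkl","wb"))
for n in P: cv2.imwrite(f"pics/{n}1.png",P[n]["image"])
E
```

```text
t: 2.38
ee_pos: [495.0, 142.0, 185.6]
ee_rot: [0.0, -0.101, 0.995, 0.0]
contact_force: [0.1, -0.1, 0.3]
finger_gap: 1.001
canister scene 0 0.86 [349. 192.] 2303
canister side 0 0.81 [289. 250.] 4484
button_pad scene 0 0.22 [340. 267.] 336
button_pad side 0 0.52 [318. 233.] 329
button_pad wrist 0 0.74 [317. 189.] 3983
button_pad wrist 1 0.48 [181. 379.] 715
canister_lid scene 0 0.73 [349. 190.] 2410
canister_lid side 0 0.89 [284. 239.] 3103
canister_lid wrist 0 0.72 [316. 248.] 30667
candy_box scene 0 0.81 [394. 142.] 2445
candy_box side 0 0.93 [215. 349.] 14523
candy_box side 1 0.55 [318. 234.] 317
candy_box wrist 0 0.96 [583. 231.] 16139
```

View pics/wrist1.png

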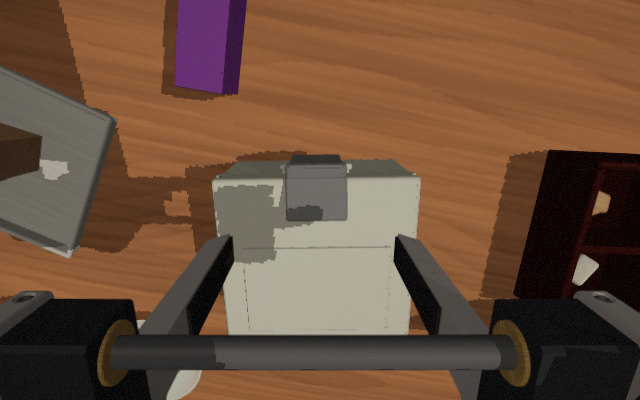

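View pics/scene1.png

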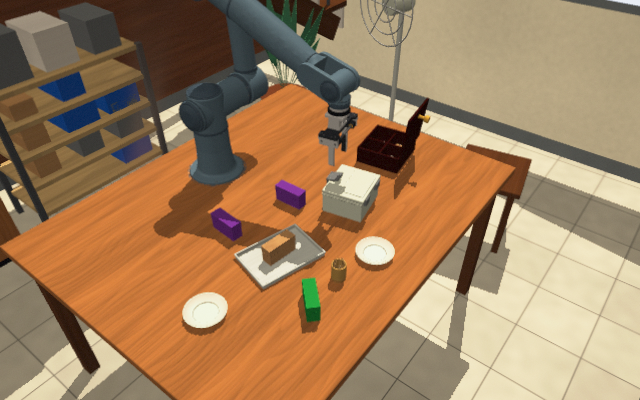

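```bash
python3 - <<'E'
from h import *;import pickle
P,reg=pickle.load(open("d1.pkl","rb"))
w=P["wrist"]
c=onz(w,[[213.5,182],[420,179.5]],96);print(c, np.linalg.norm(c[1]-c[0]),"yaw",np.arctan2(-(c[1]-c[0])[0],(c[1]-c[0])[1]),c.mean(0))
print("button rear", onz(w,[[286,220],[347,220]],110), "front",onz(w,[[287,166],[345,166]],100), "mid",onz(w,[[316,193]],105))
M=np.vstack([box((-75,-85,0),(75,85,84)),box((-80,-87,84),(77,87,96))])
obs=[(P["side"],reg["canister","side",0]|reg["canister_lid","side",0]),(P["scene"],reg["canister","scene",0]|reg["canister_lid","scene",0])]
x,f=fit(obs,M,[547,154,.2],[10,10,.1]);print(x,f)
for v in (x,):
  print("pad",R(v[2])@[-61,0,105]+[v[0],v[1],0],"frontedge",R(v[2])@[-80,0,96]+[v[0],v[1],0])
E
python3 - <<'E'
import cv2,numpy as np
i=cv2.imread('pics/wrist1.png')[130:340,190:450];cv2.imwrite('pics/w1c.png',cv2.resize(i,None,fx=2.8,fy=2.8,interpolation=cv2.INTER_CUBIC))
E
```

```text
[[493.64435587  58.91910179  96.        ]
 [457.94305602 225.18365833  96.        ]] 170.05436063540895 yaw 0.2115141172930882 [475.79370595 142.05138006  96.        ]
button rear [[509.32575333 123.49825064 110.        ]
 [499.58560199 171.79722712 110.        ]] front [[467.68957905 116.12540598 100.        ]
 [458.51005167 161.61806187 100.        ]] mid [[483.71490338 143.03903002 105.        ]]
[5.50464787e+02 1.56256847e+02 2.15492250e-01] 0.12042411611258685
pad [490.87563993 143.21331923 105.        ] frontedge [472.31508607 139.15058117  96.        ]
```

View pics/w1c.png

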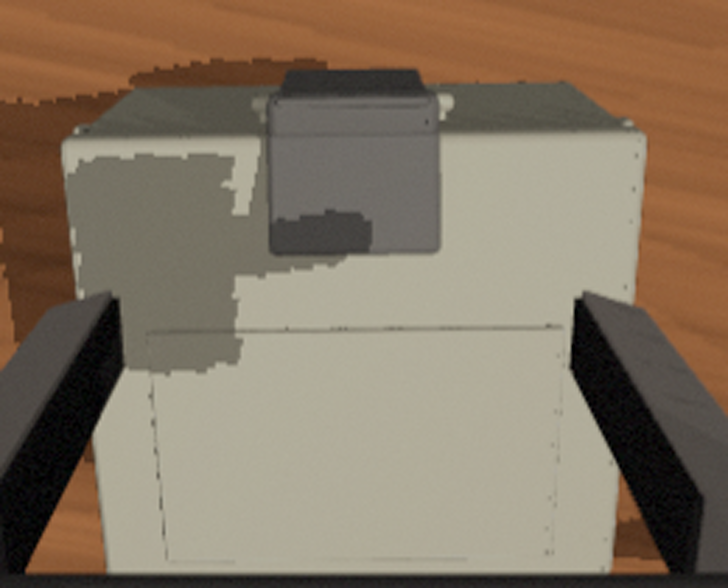

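```bash
python3 -m creep '[[[0.0036,0.0023,0.03],[0,0,-0.6],0],[[0.0036,0.0023,0.05],[0,0,-0.6],0],[[0.0036,0.0023,0.06],[0,0,-0.6],0],[[0.0036,0.0023,0.068],[0,0,-0.6],0],[[0.0036,0.0023,0.07],[0,0,-0.6],0],[[0.0036,0.0023,0.07],[0,0,-0.6],0],[[0.0036,0.0023,0.07],[0,0,-0.6],0],[[0.0036,0.0023,0.07],[0,0,-0.6],0],[[0.0036,0.0023,0.07],[0,0,-0.6],0],[[0.0036,0.0023,0.07],[0,0,-0.6],0]]'
python3 - <<'E'
from h import *
for n in ("side","wrist"):
    cv2.imwrite(f"pics/{n}2.png",get_image(n)["image"])
i=cv2.imread("pics/side2.png")[180:300,220:360];j=cv2.imread("pics/wrist2.png")[130:330,200:440]
cv2.imwrite("pics/c2.png",np.hstack([cv2.resize(i,(400,343)),cv2.resize(j,(400,343))]))
print(sense()["finger_gap"],sense()["contact_force"])
E
```

```text
t: 3.97
ee_pos: [491.5, 143.6, 116.2]
ee_rot: [0.001, -0.105, 0.994, -0.0]
contact_force: [-0.0, -0.6, 0.3]
finger_gap: 0.326
0.24350770678098854 [ 0.29126396  0.42321316 -0.5342818 ]
```

View pics/c2.png

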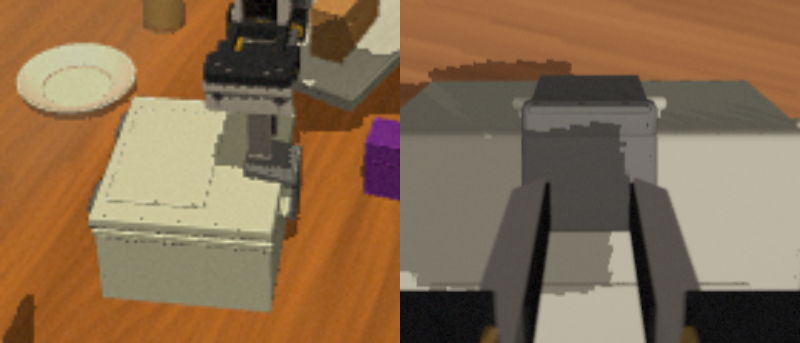

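```bash
python3 -m creep '[[[0,0,0],[0,0,0],0],[[0,0,0],[0,0,0],0],[[0,0,0],[0,0,0],0],[[0,0,0],[0,0,0],0],[[0,0,0.003],[0,0,0],0],[[0,0,0.006],[0,0,0],0],[[0,0,0.008],[0,0,0],0],[[0,0,0.010],[0,0,0],0],[[0,0,0.011],[0,0,0],0],[[0,0,0.011],[0,0,0],0]]'
```

```text
t: 4.9
ee_pos: [491.5, 143.6, 104.9]
ee_rot: [0.001, -0.105, 0.994, -0.0]
contact_force: [-0.1, 0.6, 2.3]
finger_gap: 0.006
```

```bash
python3 -m creep '[[[0,0,0.001],[0,0,0],0],[[0,0,0.002],[0,0,0],0],[[0,0,0.003],[0,0,0],0],[[0,0,0.0035],[0,0,0],0],[[0,0,0.004],[0,0,0],0],[[0,0,0.004],[0,0,0],0]]'
python3 - <<'E'
from h import *
for n in ("side","wrist"):
    cv2.imwrite(f"pics/{n}3.png",get_image(n)["image"])
i=cv2.imread("pics/side3.png")[180:300,220:360];j=cv2.imread("pics/wrist3.png")[130:330,200:440]
cv2.imwrite("pics/c3.png",np.hstack([cv2.resize(i,(400,343)),cv2.resize(j,(400,343))]))
E
```

```text
t: 5.4
ee_pos: [491.1, 143.5, 100.7]
ee_rot: [0.0, -0.105, 0.994, -0.0]
contact_force: [-0.8, -0.3, 3.2]
finger_gap: 0.004
```

View pics/c3.png

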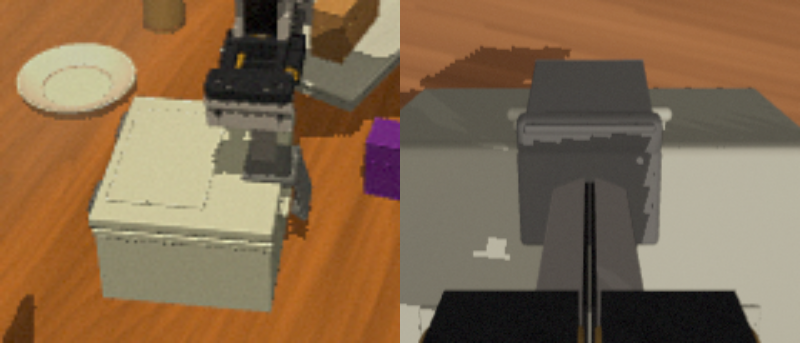

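```bash
python3 -m creep '[[[0,0,0.001],[0,0,0],0],[[0,0,0.0015],[0,0,0],0],[[0,0,0.0015],[0,0,0],0]]'
python3 - <<'E'
import numpy as np
r,h=142,16.5
for k in range(0,61):
    t=1.75*k/60; print(k,round(t,2),round((r*(1-np.cos(t))+h*np.sin(t)),1),round(r*np.sin(t)+h*(np.cos(t)-1),1),end=" | ")
E
```

```text
t: 5.75
ee_pos: [491.1, 143.5, 99.5]
ee_rot: [-0.0, -0.105, 0.994, -0.0]
contact_force: [-3.1, -0.0, 5.7]
finger_gap: 0.002
0 0.0 0.0 0.0 | 1 0.03 0.5 4.1 | 2 0.06 1.2 8.3 | 3 0.09 2.0 12.3 | 4 0.12 2.9 16.4 | 5 0.15 3.9 20.5 | 6 0.17 5.0 24.5 | 7 0.2 6.3 28.4 | 8 0.23 7.7 32.4 | 9 0.26 9.1 36.3 | 10 0.29 10.7 40.1 | 11 0.32 12.4 43.9 | 12 0.35 14.3 47.7 | 13 0.38 16.2 51.4 | 14 0.41 18.2 55.0 | 15 0.44 20.4 58.6 | 16 0.47 22.6 62.1 | 17 0.5 25.0 65.6 | 18 0.53 27.4 69.0 | 19 0.55 29.9 72.3 | 20 0.58 32.6 75.5 | 21 0.61 35.3 78.6 | 22 0.64 38.1 81.7 | 23 0.67 41.0 84.7 | 24 0.7 44.0 87.6 | 25 0.73 47.1 90.4 | 26 0.76 50.3 93.1 | 27 0.79 53.5 95.8 | 28 0.82 56.8 98.3 | 29 0.85 60.2 100.7 | 30 0.88 63.6 103.1 | 31 0.9 67.2 105.3 | 32 0.93 70.7 107.4 | 33 0.96 74.4 109.5 | 34 0.99 78.1 111.4 | 35 1.02 81.8 113.2 | 36 1.05 85.7 114.9 | 37 1.08 89.5 116.5 | 38 1.11 93.4 117.9 | 39 1.14 97.4 119.3 | 40 1.17 101.3 120.5 | 41 1.2 105.3 121.7 | 42 1.23 109.4 122.7 | 43 1.25 113.5 123.6 | 44 1.28 117.6 124.4 | 45 1.31 121.7 125.0 | 46 1.34 125.8 125.5 | 47 1.37 130.0 125.9 | 48 1.4 134.1 126.2 | 49 1.43 138.3 126.4 | 50 1.46 142.5 126.5 | 51 1.49 146.6 126.4 | 52 1.52 150.8 126.2 | 53 1.55 155.0 125.9 | 54 1.57 159.1 125.4 | 55 1.6 163.2 124.9 | 56 1.63 167.3 124.2 | 57 1.66 171.4 123.4 | 58 1.69 175.5 122.5 | 59 1.72 179.5 121.4 | 60 1.75 183.5 120.3 |
```

```bash
python3 -m creep '[[[0,0,-0.002],[0,0,0],0],[[-0.0005,0,-0.005],[0,0,0],0],[[-0.001,0,-0.008],[0,0,0],0],[[-0.002,0,-0.0125],[0,0,0],0],[[-0.003,0,-0.0165],[0,0,0],0],[[-0.004,0,-0.0205],[0,0,0],0],[[-0.005,0,-0.0245],[0,0,0],0],[[-0.0063,0,-0.0285],[0,0,0],0],[[-0.0077,0,-0.0325],[0,0,0],0],[[-0.0091,0,-0.0363],[0,0,0],0],[[-0.0107,0,-0.040],[0,0,0],0]]'
python3 - <<'E'
from h import *
for n in ("side","scene"):
    cv2.imwrite(f"pics/{n}4.png",get_image(n)["image"])
i=cv2.imread("pics/side4.png")[160:300,200:360];j=cv2.imread("pics/scene4.png")[100:240,280:440]
cv2.imwrite("pics/c4.png",np.hstack([cv2.resize(i,(400,350)),cv2.resize(j,(400,350))]))
E
```

```text
t: 6.67
ee_pos: [501.8, 145.8, 140.0]
ee_rot: [0.0, -0.105, 0.994, -0.0]
contact_force: [-2.3, -0.1, 2.4]
finger_gap: 0.006
```

View pics/c4.png

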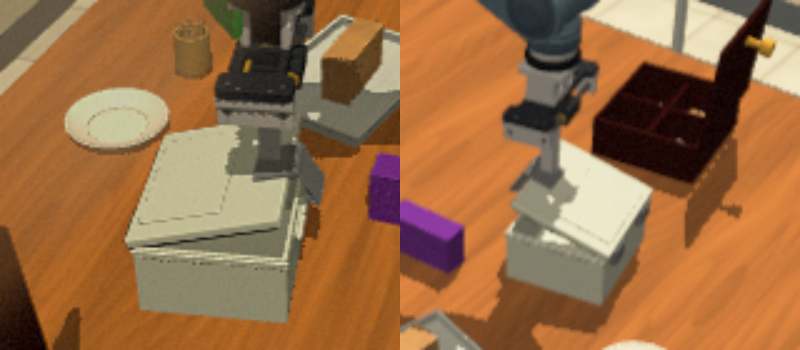

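The lid is coming up under the finger, with the button held down. Continuing along the arc.

```bash
python3 -m creep '[[[-0.0017,0,-0.0038],[0,0,0],0],[[-0.0036,0,-0.0076],[0,0,0],0],[[-0.0055,0,-0.0113],[0,0,0],0],[[-0.0075,0,-0.0149],[0,0,0],0],[[-0.0097,0,-0.0185],[0,0,0],0],[[-0.0119,0,-0.022],[0,0,0],0],[[-0.0143,0,-0.0255],[0,0,0],0],[[-0.0167,0,-0.0289],[0,0,0],0],[[-0.0192,0,-0.0322],[0,0,0],0],[[-0.0219,0,-0.0354],[0,0,0],0],[[-0.0246,0,-0.0385],[0,0,0],0],[[-0.0274,0,-0.0416],[0,0,0],0],[[-0.0303,0,-0.0446],[0,0,0],0],[[-0.0333,0,-0.0475],[0,0,0],0],[[-0.0364,0,-0.0503],[0,0,0],0],[[-0.0396,0,-0.053],[0,0,0],0],[[-0.0428,0,-0.0557],[0,0,0],0],[[-0.0461,0,-0.0582],[0,0,0],0],[[-0.0495,0,-0.0606],[0,0,0],0],[[-0.0529,0,-0.063],[0,0,0],0]]'
python3 - <<'E'
from h import *
for n in ("side","scene"):
    cv2.imwrite(f"pics/{n}5.png",get_image(n)["image"])
i=cv2.imread("pics/side5.png")[120:300,180:360];j=cv2.imread("pics/scene5.png")[60:240,270:450]
cv2.imwrite("pics/c5.png",np.hstack([cv2.resize(i,(400,400)),cv2.resize(j,(400,400))]))
E
```

```text
t: 8.43
ee_pos: [554.4, 157.0, 203.7]
ee_rot: [0.001, -0.105, 0.994, -0.0]
contact_force: [0.3, 0.4, 2.0]
finger_gap: 0.005
```

View pics/c5.png

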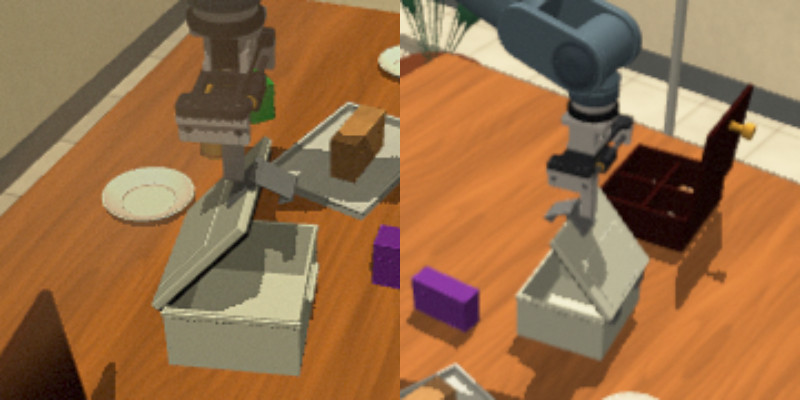

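```bash
python3 -m creep '[[[-0.0036,0,-0.0022],[0,0,0],0],[[-0.0071,0,-0.0043],[0,0,0],0],[[-0.0108,0,-0.0064],[0,0,0],0],[[-0.0145,0,-0.0083],[0,0,0],0],[[-0.0182,0,-0.0101],[0,0,0],0],[[-0.0221,0,-0.0118],[0,0,0],0],[[-0.0259,0,-0.0134],[0,0,0],0],[[-0.0298,0,-0.0148],[0,0,0],0],[[-0.0338,0,-0.0162],[0,0,0],0],[[-0.0377,0,-0.0174],[0,0,0],0],[[-0.0417,0,-0.0186],[0,0,0],0],[[-0.0458,0,-0.0196],[0,0,0],0],[[-0.0499,0,-0.0205],[0,0,0],0],[[-0.054,0,-0.0213],[0,0,0],0],[[-0.0581,0,-0.0219],[0,0,0],0],[[-0.0622,0,-0.0224],[0,0,0],0],[[-0.0664,0,-0.0228],[0,0,0],0],[[-0.0705,0,-0.0231],[0,0,0],0],[[-0.0747,0,-0.0233],[0,0,0],0],[[-0.0789,0,-0.0233],[0,0,0],0]]'
python3 - <<'E'
from h import *
for n in ("side","scene"):
    cv2.imwrite(f"pics/{n}6.png",get_image(n)["image"])
i=cv2.imread("pics/side6.png")[120:300,180:360];j=cv2.imread("pics/scene6.png")[60:240,270:450]
cv2.imwrite("pics/c6.png",np.hstack([cv2.resize(i,(400,400)),cv2.resize(j,(400,400))]))
E
```

```text
t: 10.2
ee_pos: [632.3, 173.7, 227.5]
ee_rot: [0.001, -0.105, 0.994, -0.0]
contact_force: [1.2, 0.6, 1.0]
finger_gap: 0.002
```

View pics/c6.png

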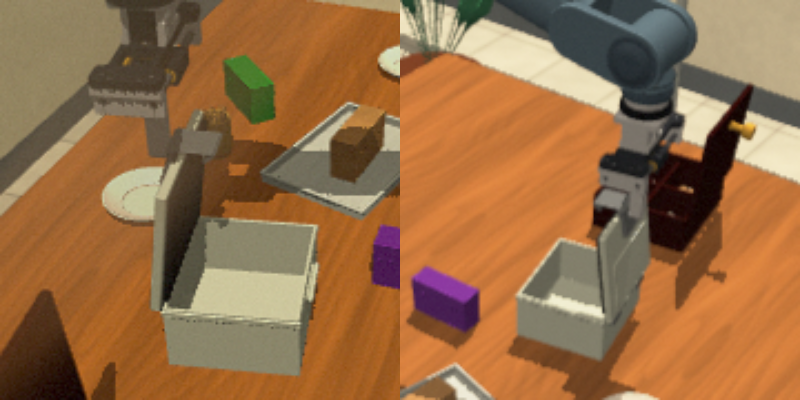

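```bash
python3 -m creep '[[[-0.004,0,0],[0,0,0],0],[[-0.008,0,0],[0,0,0],0],[[-0.012,0,0.0005],[0,0,0],0],[[-0.016,0,0.001],[0,0,0],0],[[-0.020,0,0.0015],[0,0,0],0],[[-0.024,0,0.0023],[0,0,0],0],[[-0.028,0,0.003],[0,0,0],0],[[-0.032,0,0.004],[0,0,0],0],[[-0.035,0,0.005],[0,0,0],0],[[-0.038,0,0.006],[0,0,0],0],[[-0.041,0,0.006],[0,0,0],0],[[-0.044,0,0.006],[0,0,0],0],[[-0.047,0,0.006],[0,0,0],0],[[-0.050,0,0.006],[0,0,0],0],[[-0.053,0,0.006],[0,0,0],0],[[-0.055,0,0.006],[0,0,0],0]]'
python3 - <<'E'
from h import *
for n in ("side","scene"):
    cv2.imwrite(f"pics/{n}7.png",get_image(n)["image"])
i=cv2.imread("pics/side7.png")[120:300,180:360];j=cv2.imread("pics/scene7.png")[60:240,270:450]
cv2.imwrite("pics/c7.png",np.hstack([cv2.resize(i,(400,400)),cv2.resize(j,(400,400))]))
E
```

```text
t: 11.63
ee_pos: [686.5, 185.3, 221.6]
ee_rot: [0.001, -0.105, 0.994, 0.0]
contact_force: [-0.1, -0.3, -1.1]
finger_gap: 0.004
```

View pics/c7.png

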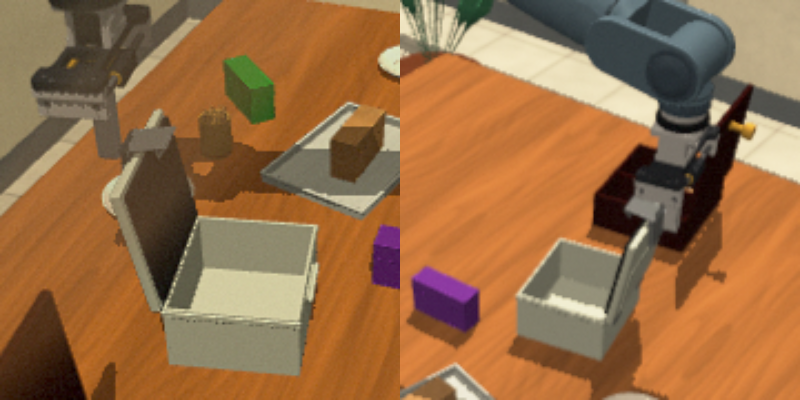

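```bash
python3 -m creep '[[[0,0,-0.035],[0,0,0],0],[[0,0,-0.07],[0,0,0],0],[[0.01,-0.015,-0.08],[0,0,7],0.03],[[0.032,-0.045,-0.08],[0,0,14],0.06],[[0.053,-0.075,-0.08],[0,0,21],0.07],[[0.074,-0.105,-0.08],[0,0,28],0.07],[[0.095,-0.135,-0.08],[0,0,35],0.07],[[0.116,-0.165,-0.08],[0,0,42],0.07],[[0.137,-0.195,-0.07],[0,0,49],0.07],[[0.158,-0.225,-0.05],[0,0,56],0.07],[[0.179,-0.255,-0.03],[0,0,63],0.07],[[0.2,-0.285,-0.01],[0,0,70],0.07],[[0.222,-0.315,0.01],[0,0,77],0.07],[[0.235,-0.335,0.03],[0,0,84],0.07],[[0.246,-0.349,0.04],[0,0,91],0.07],[[0.246,-0.349,0.04],[0,0,98],0.07],[[0.246,-0.349,0.04],[0,0,105],0.07],[[0.246,-0.349,0.04],[0,0,108.4],0.07],[[0.246,-0.349,0.04],[0,0,108.4],0.07]]'
python3 - <<'E'
from h import *;import pickle
s=sense();print(s["joints"])
P={n:get_image(n) for n in("wrist","scene","side")}
for n in P: cv2.imwrite(f"pics/{n}8.png",P[n]["image"])
obs=[]
for n,p in P.items():
    for k,d in enumerate(masks_of("carton_mid",p)[:5]):
        print(n,k,round(d["p"],2),np.round(d["xy"]),d["region"].sum(),p["image"][d["region"]].mean(0).round())
        c=p["image"][d["region"]].mean(0)
        if c[2]>c[1]*1.2>c[0]*1.2: obs.append((p,d["region"]))
for o in (obs,obs[:1],obs[1:]):
    if o: print(len(o),fit(o,box((-20,-55,3),(20,55,68)),[519,-207,-.11],[8,8,.1]))
E
```

```text
t: 13.32
ee_pos: [519.0, -207.7, 181.0]
ee_rot: [0.001, 0.745, 0.667, 0.001]
contact_force: [0.1, 0.5, 0.1]
finger_gap: 0.743
[-0.58445945  0.05518169  1.81614136  0.00182957  1.26819675 -0.47371332]
wrist 0 0.83 [526. 258.] 5535 [ 50. 107.  43.]
wrist 1 0.77 [312. 190.] 5630 [ 85. 123. 161.]
wrist 2 0.68 [106. 232.] 7497 [68. 27. 61.]
scene 0 0.86 [229. 225.] 604 [94. 37. 86.]
scene 1 0.84 [280. 245.] 796 [ 71. 114. 155.]
scene 2 0.69 [309. 300.] 666 [ 53. 139.  42.]
scene 3 0.61 [300. 200.] 127 [77. 29. 67.]
scene 4 0.48 [416. 122.] 695 [17. 28. 50.]
side 0 0.91 [292. 161.] 513 [41. 99. 77.]
side 1 0.77 [339. 182.] 584 [ 50.  96. 137.]
side 2 0.73 [368. 238.] 1122 [95. 31. 88.]
side 3 0.66 [409. 195.] 880 [60. 20. 56.]
4 (array([ 5.20138701e+02, -2.08374308e+02, -1.21627892e-01]), np.float64(1.209597717024926))
1 (array([ 5.20066028e+02, -2.08625064e+02, -1.23907221e-01]), np.float64(0.01644562334217503))
3 (array([ 5.21224537e+02, -2.06383488e+02, -8.72472994e-02]), np.float64(1.1528961548795413))
```

View pics/wrist8.png

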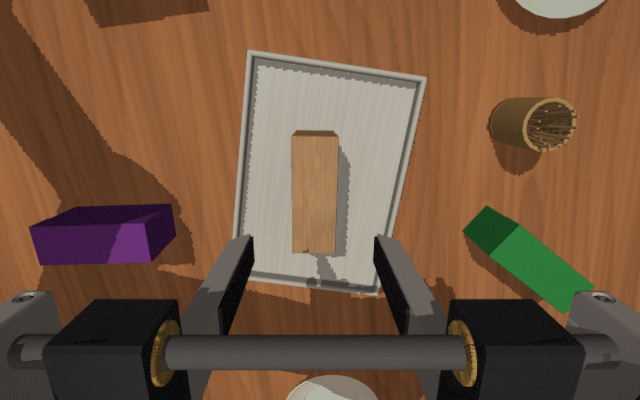

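View pics/side8.png

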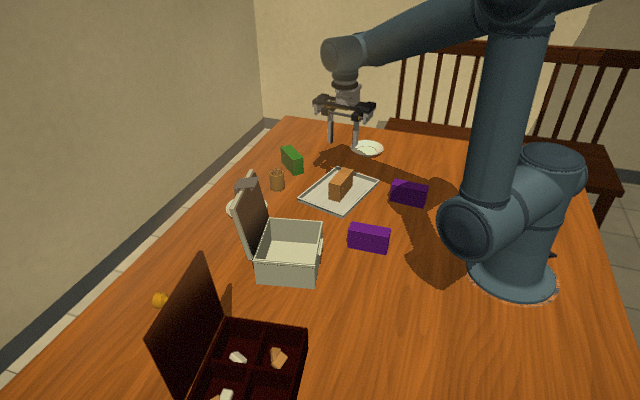

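The wrist view shows the brown carton at (315,190) on the tray, with a fit of (520,-208.5) and yaw -0.124. I'll descend and grip.

```bash
python3 -m creep '[[[-0.0008,0.001,0.03],[0,0,0.7],0.07],[[-0.0008,0.001,0.06],[0,0,0.7],0.07],[[-0.0008,0.001,0.09],[0,0,0.7],0.07],[[-0.0008,0.001,0.115],[0,0,0.7],0.07],[[-0.0008,0.001,0.135],[0,0,0.7],0.07],[[-0.0008,0.001,0.147],[0,0,0.7],0.07],[[-0.0008,0.001,0.151],[0,0,0.7],0.07],[[-0.0008,0.001,0.151],[0,0,0.7],0.07],[[-0.0008,0.001,0.151],[0,0,0.7],0.05],[[-0.0008,0.001,0.151],[0,0,0.7],0.03],[[-0.0008,0.001,0.151],[0,0,0.7],0.03],[[-0.0008,0.001,0.151],[0,0,0.7],0.03],[[-0.0008,0.001,0.151],[0,0,0.7],0.03],[[-0.0008,0.001,0.151],[0,0,0.7],0.03],[[-0.0008,0.001,0.151],[0,0,0.7],0.03]]'
```

```text
t: 14.87
ee_pos: [520.7, -208.5, 30.8]
ee_rot: [0.001, 0.749, 0.663, 0.001]
contact_force: [-1.8, 1.1, 5.5]
finger_gap: 0.426
```

```bash
python3 -m creep '[[[0,0,-0.005],[0,0,0],0.02],[[0,0,-0.015],[0,0,0],0.02],[[0,0,-0.035],[0,0,0],0.02],[[0,0,-0.06],[0,0,0],0.02],[[0,0,-0.09],[0,0,0],0.02],[[0,0,-0.12],[0,0,0],0.02],[[0,0,-0.15],[0,0,0],0.02],[[0,0,-0.17],[0,0,0],0.02],[[0,0,-0.17],[0,0,0],0.02]]'
python3 - <<'E'
from h import *
for n in ("wrist","scene"):
    cv2.imwrite(f"pics/{n}9.png",get_image(n)["image"])
i=cv2.imread("pics/wrist9.png")[100:360,180:450];j=cv2.imread("pics/scene9.png")[60:330,180:450]
cv2.imwrite("pics/c9.png",np.hstack([cv2.resize(i,(400,400)),cv2.resize(j,(400,400))]))
E
```

```text
t: 15.62
ee_pos: [522.8, -210.0, 206.9]
ee_rot: [0.006, 0.749, 0.663, 0.003]
contact_force: [0.3, -0.5, -0.4]
finger_gap: 0.422
```

View pics/c9.png

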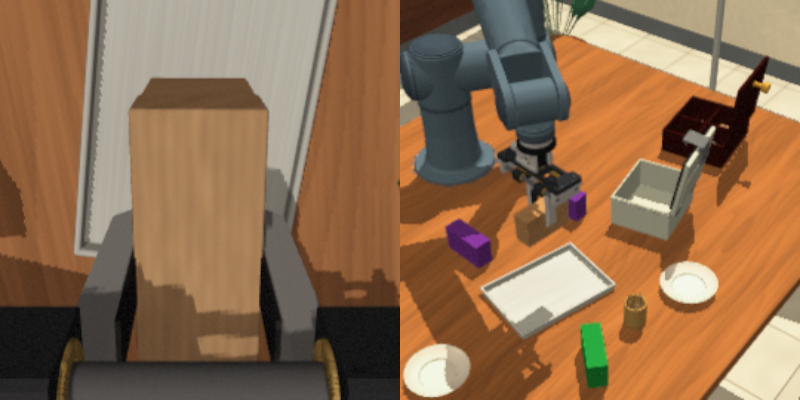

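```bash
python3 -c "
from h import *
s=sense();print(s['ee_pos'],s['ee_rot'],s['contact_force'])"; python3 -m creep '[[[0,0,0],[0,0,0],0.02],[[0,0,0],[0,0,0],0.02]]'; python3 -c "
from h import *
s=sense();print(s['ee_pos'],s['ee_rot'],s['contact_force'])"
```

```text
[ 520.24977779 -208.45012648  200.95907823] [0.00153151 0.74855061 0.66307478 0.0012115 ] [ 0.72280527  0.07211268 -2.2878097 ]
t: 15.88
ee_pos: [519.1, -207.7, 198.5]
ee_rot: [-0.0, 0.749, 0.663, 0.001]
contact_force: [-0.1, -0.4, -1.1]
finger_gap: 0.425
[ 519.08050247 -207.69043396  198.50433848] [-4.67366975e-04  7.48589001e-01  6.63033776e-01  7.07646126e-04] [-0.06688791 -0.43872848 -1.10775278]
```

```bash
python3 -m creep '[[[0.01,0,-0.005],[0,0,-5],0.02],[[0.03,-0.001,-0.005],[0,0,-12],0.02],[[0.055,-0.002,-0.005],[0,0,-19],0.02],[[0.08,-0.003,-0.005],[0,0,-26],0.02],[[0.105,-0.004,-0.005],[0,0,-33],0.02],[[0.13,-0.005,-0.005],[0,0,-40],0.02],[[0.155,-0.006,-0.005],[0,0,-47],0.02],[[0.18,-0.007,-0.005],[0,0,-54],0.02],[[0.205,-0.008,-0.005],[0,0,-61],0.02],[[0.23,-0.009,-0.005],[0,0,-68],0.02],[[0.255,-0.01,-0.005],[0,0,-75],0.02],[[0.28,-0.011,-0.005],[0,0,-82],0.02],[[0.305,-0.012,-0.005],[0,0,-89],0.02],[[0.33,-0.013,-0.005],[0,0,-96],0.02],[[0.352,-0.014,-0.005],[0,0,-103],0.02],[[0.3646,-0.0153,-0.005],[0,0,-109.2],0.02],[[0.3646,-0.0153,-0.005],[0,0,-109.2],0.02],[[0.3646,-0.0153,-0.005],[0,0,-109.2],0.02]]'
python3 - <<'E'
from h import *
P={n:get_image(n) for n in("wrist","scene","side")}
for n in P: cv2.imwrite(f"pics/{n}10.png",P[n]["image"])
i=P["side"]["image"][100:300,170:370];j=P["scene"]["image"][60:260,260:460]
cv2.imwrite("pics/c10.png",np.hstack([cv2.resize(i,(400,400)),cv2.resize(j,(400,400))]))
E
```

```text
t: 17.38
ee_pos: [547.1, 156.2, 202.5]
ee_rot: [-0.001, -0.106, 0.994, 0.001]
contact_force: [0.4, -0.1, -0.9]
finger_gap: 0.426
```

View pics/c10.png

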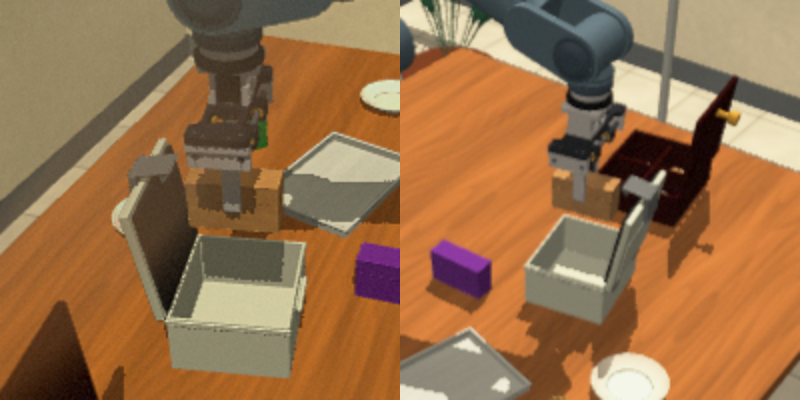

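View pics/wrist10.png

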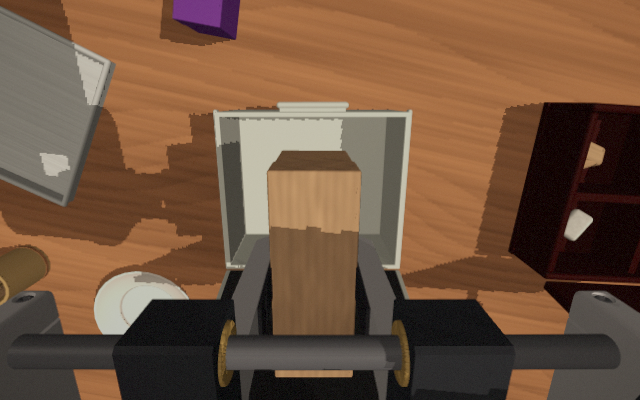

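Run:
```python
from h import *
w=get_image("wrist")
c=onz(w,[[215,113],[411,112]],84);r=onz(w,[[227,268],[402,268]],84)
for a in(c,r): print(a.round(1),np.linalg.norm(a[1]-a[0]),np.arctan2(-(a[1]-a[0])[0],(a[1]-a[0])[1]),a.mean(0))
y=.212;print("centre from front",c.mean(0)+R(y)@[75,0,0])
p=R(y).T@(sense()["ee_pos"]-(c.mean(0)+R(y)@[75,0,0]));print("tcp in canister",p)
# carton top front edge pixel (tip end) 
k=onz(w,[[268.5,170],[359,170]],sense()["ee_pos"][2]+37);print(k,R(y).T@(k.mean(0)-sense()["ee_pos"]))
```

```text
[[495.   58.2  84. ]
 [458.6 223.6  84. ]] 169.32483310102768 0.21637066800907648 [476.80668154 140.93669218  84.        ]
[[640.7  88.9  84. ]
 [604.4 258.6  84. ]] 173.49506287298578 0.2104552073846656 [622.53743202 173.74166563  84.        ]
centre from front [550.12758447 156.71785794  84.        ]
tcp in canister [ -2.61043802  -1.11188681 119.66467466]
[[498.66602394 125.90891144 240.66467466]
 [490.51466765 163.94633265 240.66467466]] [-54.16428402   1.27150852  37.        ]
```

```bash
python3 -m creep '[[[0,0,0.01],[0,0,0],0.02],[[0,0,0.03],[0,0,0],0.02],[[0,0,0.05],[0,0,0],0.02],[[0,0,0.07],[0,0,0],0.02],[[0,0,0.09],[0,0,0],0.02],[[0,0,0.11],[0,0,0],0.02],[[0,0,0.13],[0,0,0],0.02],[[0,0,0.145],[0,0,0],0.02],[[0,0,0.155],[0,0,0],0.02],[[0,0,0.161],[0,0,0],0.02],[[0,0,0.164],[0,0,0],0.02],[[0,0,0.166],[0,0,0],0.02],[[0,0,0.166],[0,0,0],0.02],[[0,0,0.166],[0,0,0],0.02]]'
python3 - <<'E'
from h import *
s=sense();print(s['ee_pos'],s['contact_force'])
P={n:get_image(n) for n in("wrist","side")}
for n in P: cv2.imwrite(f"pics/{n}11.png",P[n]["image"])
i=P["side"]["image"][100:300,170:370];j=P["wrist"]["image"][40:300,180:440]
cv2.imwrite("pics/c11.png",np.hstack([cv2.resize(i,(400,400)),cv2.resize(j,(400,400))]))
E
```

```text
t: 18.75
ee_pos: [548.4, 155.4, 38.5]
ee_rot: [0.001, -0.105, 0.994, 0.001]
contact_force: [0.6, -0.0, -1.7]
finger_gap: 0.421
[548.43368569 155.35801766  38.48734518] [ 0.56495734 -0.03317759 -1.66723119]
```

View pics/c11.png

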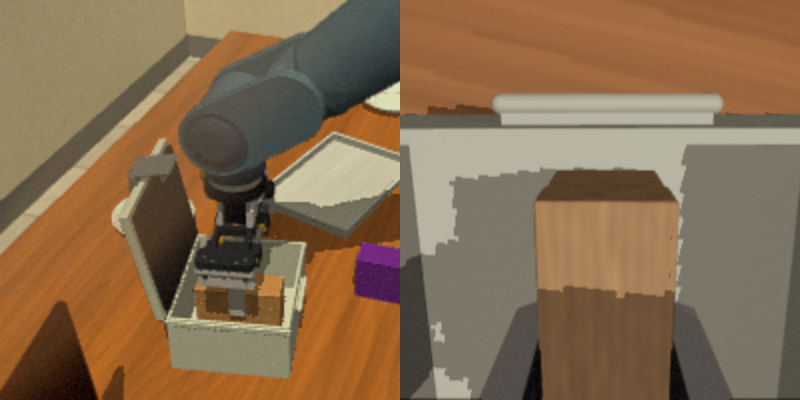

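Still hanging about 6 mm above the floor. I'll lower it slowly until it touches.

```bash
python3 -m creep '[[[0,0,0.001],[0,0,0],0.02],[[0,0,0.002],[0,0,0],0.02],[[0,0,0.003],[0,0,0],0.02],[[0,0,0.004],[0,0,0],0.02],[[0,0,0.005],[0,0,0],0.02],[[0,0,0.0055],[0,0,0],0.02],[[0,0,0.006],[0,0,0],0.02],[[0,0,0.006],[0,0,0],0.02]]'
```

```text
t: 19.52
ee_pos: [548.3, 155.4, 32.4]
ee_rot: [0.001, -0.106, 0.994, 0.001]
contact_force: [-0.3, -0.4, -2.6]
finger_gap: 0.423
```

```bash
python3 -m creep '[[[0,0,0.0005],[0,0,0],0.02],[[0,0,0.001],[0,0,0],0.02],[[0,0,0.001],[0,0,0],0.02]]'
```

```text
t: 19.77
ee_pos: [548.5, 155.4, 31.8]
ee_rot: [0.001, -0.105, 0.994, 0.001]
contact_force: [-1.4, -0.4, 1.9]
finger_gap: 0.422
```

Touchdown: the force went from -2.6 to +1.9. Release.

```bash
python3 -m creep '[[[0,0,0],[0,0,0],0.044],[[0,0,0],[0,0,0],0.05],[[0,0,0],[0,0,0],0.056],[[0,0,0],[0,0,0],0.06],[[0,0,0],[0,0,0],0.06],[[0,0,0],[0,0,0],0.06],[[0,0,-0.01],[0,0,0],0.06],[[0,0,-0.025],[0,0,0],0.06],[[0,0,-0.05],[0,0,0],0.06],[[0,0,-0.08],[0,0,0],0.06],[[0,0,-0.115],[0,0,0],0.06],[[0,0,-0.15],[0,0,0],0.06],[[0,0,-0.185],[0,0,0],0.06],[[0,0,-0.22],[0,0,0],0.06],[[0,0,-0.24],[0,0,0],0.03],[[0,0,-0.24],[0,0,0],0],[[0,0,-0.24],[0,0,0],0]]'
python3 - <<'E'
from h import *
s=sense();print(s['ee_pos'],s['contact_force'])
P={n:get_image(n) for n in("wrist","side")}
for n in P: cv2.imwrite(f"pics/{n}12.png",P[n]["image"])
i=P["side"]["image"][100:300,170:370];j=P["wrist"]["image"][40:300,180:440]
cv2.imwrite("pics/c12.png",np.hstack([cv2.resize(i,(400,400)),cv2.resize(j,(400,400))]))
E
```

```text
t: 21.18
ee_pos: [548.7, 155.1, 273.4]
ee_rot: [0.002, -0.106, 0.994, 0.001]
contact_force: [0.4, 0.2, -0.8]
finger_gap: 0.459
[548.73840296 155.11964265 273.39149088] [ 0.40811404  0.21553137 -0.82874156]
```

View pics/c12.png

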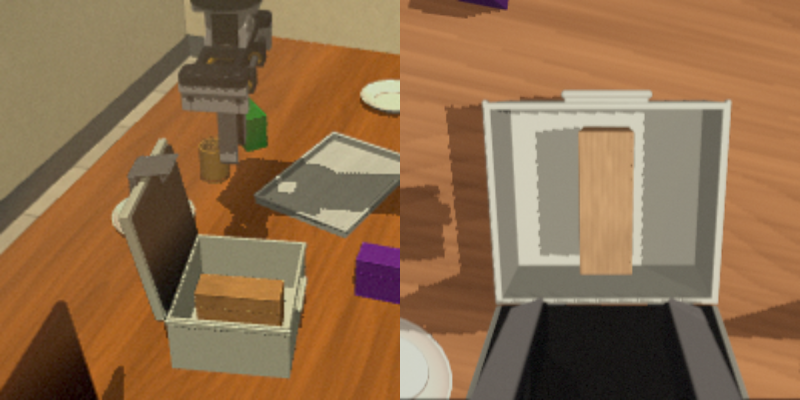

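The carton stands upright in the canister. Next I'll go over and behind the lid with shut fingers, 50 mm to the side of the button.

```bash
python3 -m creep '[[[0,0,-0.02],[0,0,0],0],[[0,-0.01,-0.03],[0,0,0],0],[[-0.02,-0.025,-0.03],[0,0,0],0],[[-0.05,-0.04,-0.03],[0,0,0],0],[[-0.08,-0.0487,-0.03],[0,0,0],0],[[-0.11,-0.0487,-0.03],[0,0,0],0],[[-0.135,-0.0487,-0.03],[0,0,0],0],[[-0.1436,-0.0487,-0.025],[0,0,0],0],[[-0.1436,-0.0487,-0.01],[0,0,0],0],[[-0.1436,-0.0487,0.015],[0,0,0],0],[[-0.1436,-0.0487,0.035],[0,0,0],0],[[-0.1436,-0.0487,0.05],[0,0,0],0],[[-0.1436,-0.0487,0.057],[0,0,0],0],[[-0.1436,-0.0487,0.058],[0,0,0],0],[[-0.1436,-0.0487,0.058],[0,0,0],0]]'
python3 - <<'E'
from h import *
s=sense();q=s['ee_pos'];print(R(.212).T@(q-[550,156.7,0]),s['ee_rot'],s['contact_force'])
P={n:get_image(n) for n in("scene","side")}
for n in P: cv2.imwrite(f"pics/{n}13.png",P[n]["image"])
i=P["side"]["image"][100:300,170:370];j=P["scene"]["image"][60:260,260:460]
cv2.imwrite("pics/c13.png",np.hstack([cv2.resize(i,(400,400)),cv2.resize(j,(400,400))]))
a=q;x0=R(.212).T@(q-[550,156.7,0])
r,h=138,12
for k in range(1,49):
    t=1.75*(1-k/48);X=77-r*np.cos(t)+h*np.sin(t)+8;Z=84+r*np.sin(t)+h*np.cos(t)
    print(k,round(t,2),round((x0[0]-X),1),round(x0[2]-Z,1),end=" | ")
E
```

```text
t: 22.53
ee_pos: [697.7, 137.4, 211.9]
ee_rot: [-0.001, -0.105, 0.994, 0.001]
contact_force: [0.9, 0.3, 1.0]
finger_gap: 0.006
[140.35981571 -49.95996114 211.89512423] [-8.69819243e-04 -1.05482192e-01  9.94420567e-01  6.97944620e-04] [0.91494903 0.31601432 0.98886116]
1 1.71 23.8 -7.0 | 2 1.68 28.8 -8.1 | 3 1.64 33.8 -8.9 | 4 1.6 38.8 -9.6 | 5 1.57 43.8 -10.1 | 6 1.53 48.8 -10.5 | 7 1.49 53.9 -10.6 | 8 1.46 58.9 -10.6 | 9 1.42 64.0 -10.4 | 10 1.39 69.0 -10.0 | 11 1.35 74.0 -9.4 | 12 1.31 79.0 -8.6 | 13 1.28 84.0 -7.6 | 14 1.24 88.9 -6.5 | 15 1.2 93.8 -5.2 | 16 1.17 98.6 -3.7 | 17 1.13 103.4 -2.0 | 18 1.09 108.1 -0.2 | 19 1.06 112.7 1.8 | 20 1.02 117.3 4.0 | 21 0.98 121.7 6.3 | 22 0.95 126.1 8.8 | 23 0.91 130.4 11.5 | 24 0.88 134.6 14.3 | 25 0.84 138.7 17.2 | 26 0.8 142.7 20.4 | 27 0.77 146.5 23.6 | 28 0.73 150.3 27.0 | 29 0.69 153.9 30.5 | 30 0.66 157.4 34.2 | 31 0.62 160.7 38.0 | 32 0.58 163.9 41.9 | 33 0.55 167.0 45.9 | 34 0.51 169.9 50.0 | 35 0.47 172.7 54.2 | 36 0.44 175.3 58.6 | 37 0.4 177.7 63.0 | 38 0.36 180.0 67.5 | 39 0.33 182.1 72.1 | 40 0.29 184.1 76.7 | 41 0.26 185.9 81.4 | 42 0.22 187.5 86.2 | 43 0.18 188.9 91.1 | 44 0.15 190.2 96.0 | 45 0.11 191.2 100.9 | 46 0.07 192.1 105.9 | 47 0.04 192.8 110.9 | 48 0.0 193.4 115.9 |
```

View pics/c13.png

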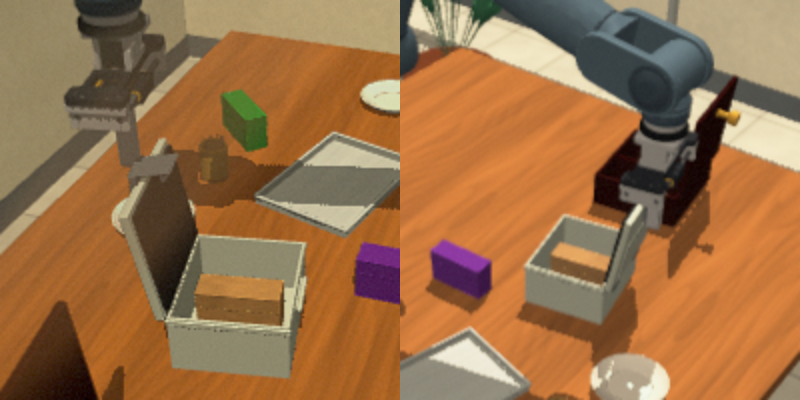

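```bash
python3 -m creep '[[[0.006,0,-0.003],[0,0,0],0],[[0.012,0,-0.005],[0,0,0],0],[[0.018,0,-0.006],[0,0,0],0],[[0.024,0,-0.007],[0,0,0],0],[[0.029,0,-0.008],[0,0,0],0],[[0.034,0,-0.009],[0,0,0],0],[[0.039,0,-0.0096],[0,0,0],0],[[0.044,0,-0.0101],[0,0,0],0],[[0.049,0,-0.0105],[0,0,0],0],[[0.054,0,-0.0106],[0,0,0],0],[[0.059,0,-0.0106],[0,0,0],0],[[0.064,0,-0.0104],[0,0,0],0],[[0.069,0,-0.01],[0,0,0],0],[[0.074,0,-0.0094],[0,0,0],0],[[0.079,0,-0.0086],[0,0,0],0],[[0.084,0,-0.0076],[0,0,0],0],[[0.089,0,-0.0065],[0,0,0],0],[[0.094,0,-0.0052],[0,0,0],0],[[0.0986,0,-0.0037],[0,0,0],0],[[0.1034,0,-0.002],[0,0,0],0]]'
python3 - <<'E'
from h import *
s=sense();q=s['ee_pos'];print(R(.212).T@(q-[550,156.7,0]),s['contact_force'])
P={n:get_image(n) for n in("scene","side")}
for n in P: cv2.imwrite(f"pics/{n}14.png",P[n]["image"])
i=P["side"]["image"][100:300,170:370];j=P["scene"]["image"][60:260,260:460]
cv2.imwrite("pics/c14.png",np.hstack([cv2.resize(i,(400,400)),cv2.resize(j,(400,400))]))
E
```

```text
t: 24.3
ee_pos: [597.0, 115.8, 215.4]
ee_rot: [0.001, -0.106, 0.994, 0.001]
contact_force: [0.7, -0.7, 2.1]
finger_gap: -0.0
[ 37.34933926 -49.92657652 215.358258  ] [ 0.66055814 -0.70266362  2.1296164 ]
```

View pics/c14.png

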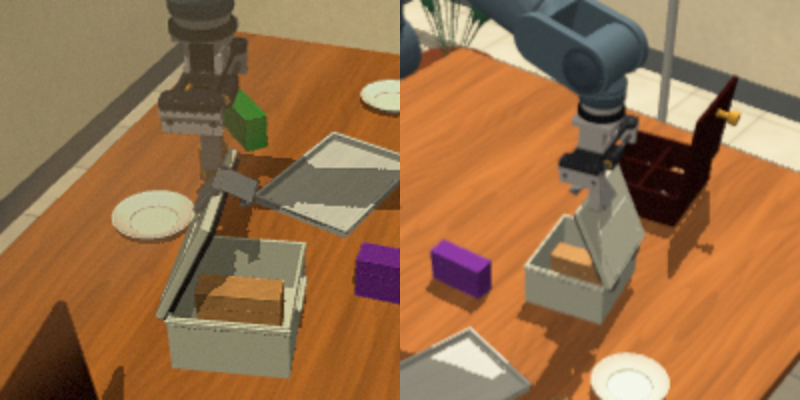

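```bash
python3 -m creep '[[[0.005,0,0.002],[0,0,0],0],[[0.0097,0,0.005],[0,0,0],0],[[0.0143,0,0.0075],[0,0,0],0],[[0.0187,0,0.0098],[0,0,0],0],[[0.0231,0,0.0123],[0,0,0],0],[[0.0274,0,0.015],[0,0,0],0],[[0.0316,0,0.0178],[0,0,0],0],[[0.0357,0,0.0207],[0,0,0],0],[[0.0397,0,0.0239],[0,0,0],0],[[0.0435,0,0.0271],[0,0,0],0],[[0.0473,0,0.0305],[0,0,0],0],[[0.0509,0,0.034],[0,0,0],0],[[0.0544,0,0.0377],[0,0,0],0],[[0.0577,0,0.0415],[0,0,0],0],[[0.0609,0,0.0454],[0,0,0],0],[[0.064,0,0.0494],[0,0,0],0],[[0.0669,0,0.0535],[0,0,0],0],[[0.0697,0,0.0577],[0,0,0],0],[[0.0723,0,0.0621],[0,0,0],0],[[0.0747,0,0.0665],[0,0,0],0]]'
python3 - <<'E'
from h import *
s=sense();q=s['ee_pos'];print(R(.212).T@(q-[550,156.7,0]),s['contact_force'])
P={n:get_image(n) for n in("scene","side")}
for n in P: cv2.imwrite(f"pics/{n}15.png",P[n]["image"])
i=P["side"]["image"][100:300,170:370];j=P["scene"]["image"][60:260,260:460]
cv2.imwrite("pics/c15.png",np.hstack([cv2.resize(i,(400,400)),cv2.resize(j,(400,400))]))
E
```

```text
t: 26.07
ee_pos: [523.3, 100.1, 148.0]
ee_rot: [0.0, -0.105, 0.994, 0.001]
contact_force: [0.9, -1.3, 2.1]
finger_gap: 0.004
[-38.0053538  -49.75738334 148.04871971] [ 0.87373147 -1.30509075  2.10224382]
```

View pics/c15.png

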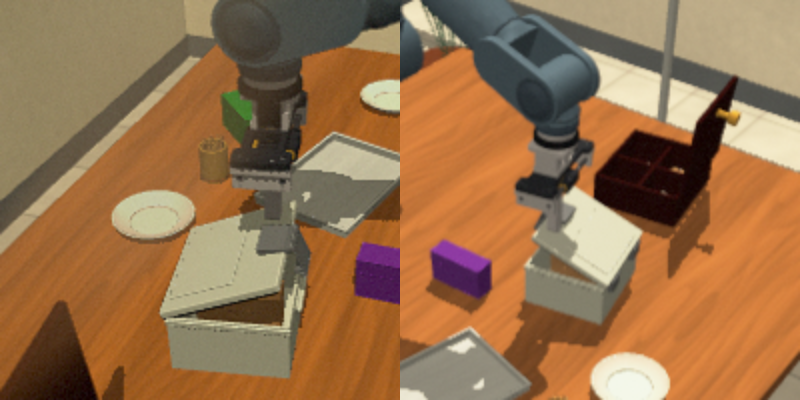

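```bash
python3 -m creep '[[[0.0023,0,0.0045],[0,0,0],0],[[0.0044,0,0.009],[0,0,0],0],[[0.0064,0,0.0137],[0,0,0],0],[[0.0082,0,0.0184],[0,0,0],0],[[0.0098,0,0.0232],[0,0,0],0],[[0.0112,0,0.028],[0,0,0],0],[[0.0125,0,0.033],[0,0,0],0],[[0.0135,0,0.038],[0,0,0],0],[[0.0144,0,0.043],[0,0,0],0],[[0.015,0,0.047],[0,0,0],0],[[0.0153,0,0.0495],[0,0,0],0],[[0.0153,0,0.051],[0,0,0],0],[[0.0153,0,0.052],[0,0,0],0],[[0.0153,0,0.053],[0,0,0],0],[[0.0153,0,0.053],[0,0,0],0]]'
```

```text
t: 27.42
ee_pos: [507.4, 96.9, 94.8]
ee_rot: [-0.001, -0.106, 0.994, 0.001]
contact_force: [-1.0, -0.2, 7.4]
finger_gap: 0.006
```

```bash
python3 -m creep '[[[0,0,0.001],[0,0,0],0],[[0,0,0.002],[0,0,0],0],[[0,0,0.003],[0,0,0],0],[[0,0,0.003],[0,0,0],0]]'
python3 - <<'E'
from h import *
P={n:get_image(n) for n in("scene","side","wrist")}
for n in P: cv2.imwrite(f"pics/{n}16.png",P[n]["image"])
i=P["side"]["image"][170:290,220:340];j=P["wrist"]["image"][80:340,200:460]
cv2.imwrite("pics/c16.png",np.hstack([cv2.resize(i,(400,400)),cv2.resize(j,(400,400))]))
E
```

```text
t: 27.75
ee_pos: [507.4, 96.8, 93.3]
ee_rot: [-0.002, -0.106, 0.994, 0.001]
contact_force: [-4.4, -0.6, 13.6]
finger_gap: 0.002
```

View pics/c16.png

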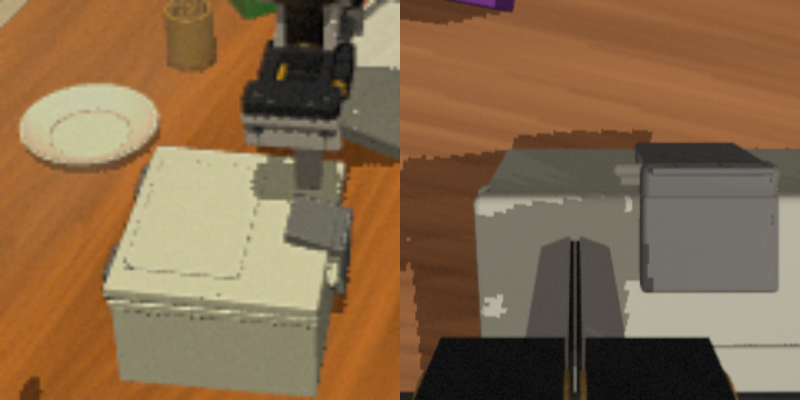

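13.6 N on the lid beside the button. I'll lift slowly to see whether the lid stays shut.

```bash
python3 -m creep '[[[0,0,-0.001],[0,0,0],0],[[0,0,-0.003],[0,0,0],0],[[0,0,-0.005],[0,0,0],0],[[0,0,-0.008],[0,0,0],0],[[0,0,-0.011],[0,0,0],0],[[0,0,-0.011],[0,0,0],0]]'
python3 - <<'E'
from h import *
P={n:get_image(n) for n in("scene","side","wrist")}
for n in P: cv2.imwrite(f"pics/{n}17.png",P[n]["image"])
i=P["side"]["image"][170:290,220:340];j=P["wrist"]["image"][80:340,200:460]
cv2.imwrite("pics/c17.png",np.hstack([cv2.resize(i,(400,400)),cv2.resize(j,(400,400))]))
E
```

```text
t: 28.4
ee_pos: [507.1, 96.9, 104.3]
ee_rot: [-0.002, -0.106, 0.994, 0.001]
contact_force: [0.5, 0.3, 0.0]
finger_gap: 0.003
```

View pics/c17.png

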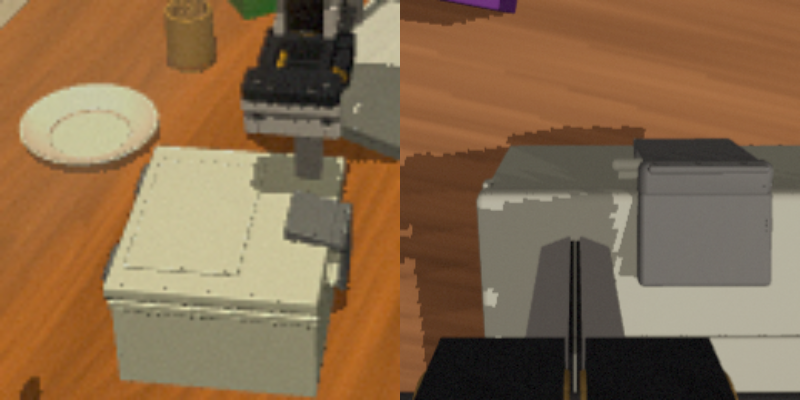

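The force is zero and the lid stays down, so it is latched. I'll retreat and do a final check.

```bash
python3 -m creep '[[[0,0,-0.02],[0,0,0],0],[[0,0,-0.05],[0,0,0],0],[[0,0,-0.08],[0,0,0],0],[[0,0,-0.11],[0,0,0],0],[[0,0,-0.14],[0,0,0],0],[[0,0,-0.15],[0,0,0],0],[[0,0,-0.15],[0,0,0],0],[[0,0,-0.15],[0,0,0],0],[[0,0,-0.15],[0,0,0],0],[[0,0,-0.15],[0,0,0],0]]'
python3 - <<'E'
from h import *
P={n:get_image(n) for n in("scene","side")}
for n in P: cv2.imwrite(f"pics/{n}18.png",P[n]["image"])
i=P["side"]["image"][130:330,180:400];j=P["scene"]["image"][100:340,170:434]
cv2.imwrite("pics/c18.png",np.hstack([cv2.resize(i,(400,364)),cv2.resize(j,(400,364))]))
M=np.vstack([box((-75,-85,0),(75,85,84)),box((-80,-87,84),(77,87,96))])
E
```

```text
t: 29.38
ee_pos: [506.6, 96.8, 251.3]
ee_rot: [-0.005, -0.106, 0.994, 0.001]
contact_force: [0.4, -0.7, 0.1]
finger_gap: 0.005
```

View pics/c18.png

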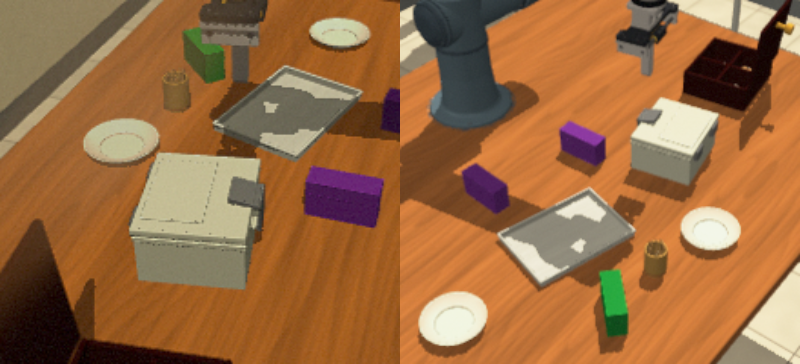

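The lid is flat and shut with the button at rest. The tray, saucers, toothpick holder and candy box look unmoved.

```bash
python3 -c "
from workcell import *
print(finish_job())"
```

```text
the job is handed in; nothing more can be done
None
```

The bean-cake carton is in the canister with the lid shut and, as far as I can tell, latched. I handed the job in at about 29.4 s of the 72 s allowed.

- **Opening:** I pressed the button and let the lid rise under the fingertip over about 6 s. It reached its stop, and the finger only came off once it stood fully open.
- **Carton:** I took the brown carton from the tray and lowered it into the canister until I felt it touch the floor (the force changed from −2.6 to +1.9 N). The picture taken after release showed it standing upright.
- **Closing:** I pushed the lid down from behind and pressed beside the button with 13.6 N. When I lifted the finger, the contact force was zero and the lid stayed flat. The hook itself cannot be seen or heard, so the latch is judged from that.
- **Other objects:** In the last pictures the tray, saucers, toothpick holder and candy box look unmoved. I judged this by eye and did not measure it.

No check failed. Repeated measurements of the canister's position differed by 3 to 5 mm, which was within the clearances.

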